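Load an amplifier module into a spring-loaded test nest

ROBOT

A 7-joint arm with a two-finger parallel gripper is mounted at the origin on the work surface. World frame = base frame: x ahead of the robot, y to its left, z up, the work surface at z = 0. Lengths are in m, angles in rad, forces in N, time in s.
With the tool pointing down it reaches from about 0.425 to 0.825 m from the base axis. Payload 3.6 kg.
Tool frame: the origin (TCP) lies where the fingers leave the gripper's body, on its centre line; the fingertips stand 73 mm ahead of it and the grasp point (between the pads) lies 54 mm ahead of it; z points along the fingers, y is the line along which they close (so a half turn about z gives the same grasp; the last joint's range is limited). The gripper opens to 85 mm and grips with 20 to 120 N. Pads are 22 mm wide; open, the fingers measure 114 mm over their backs; the gripper's body (76 mm by 85 mm) begins 54 mm behind the grasp point. The pads swing forward as they close: fully open they stand 13 mm farther back than shut.
Start: joints at [-1.308, 0.615, -0.013, 1.423, 0.008, 1.103, -0.04], TCP at [0.185, 0.623, 0.304] pointing down, gripper open.
Joint ranges: [-3.12, 3.12], [-0.3, 2.06], [-1.34, 1.32], [0.26, 2.42], [-1.36, 4.5], [0.01, 1.98], [-2.84, 2.84]. Speed limits (rad/s): [2.79, 2.79, 3.14, 3.14, 3.14, 3.14, 3.14].

INTERFACE

Orientations are given as a unit quaternion [x, y, z, w].
In Python, from station import arm, snapshot, camera_info, ticket gives the robot as it stands. Calls block until the motion is done:
- arm.movep(position, orientation): joint-space move of the TCP to a pose.
- arm.line_to(position, velocity=0.15, ori=None): straight line of the TCP; ori=None keeps the orientation; velocity is the mean speed in m/s.
- arm.move_j(angles): joint-space move.
- arm.move_gripper(opening, effort=None): opening from 0.0 (shut) to 1.0 (fully open); effort is the grip in N (None keeps the last); returns when the fingers have stopped.
- arm.pause(seconds).
- arm.ik(position, orientation): joint angles nearest the present ones, or None.
- snapshot(name): name is "side" or "top"; returns the picture (480x640x3 uint8, blue, green, red); there is no depth.
- camera_info(name): a dict with "fx", "fy", "cx", "cy" (pixels), "R" (3x3) and "t" (3): a world point X has camera coordinates R X + t. Camera axes: x right, y down, z forward; pixel columns grow to the right and rows downward; lengths in m; the calibration is good to about 2 mm. A picture is of the moment at which its call begins. camera_info takes no time and is no camera call.
A pose or a line that the arm cannot do raises arm.MotionError and nothing moves.
- ticket.finish_job(): hands the job in; it is judged then, once.
Readings, each from a call of its own:
- arm.read_time(): time.
- arm.read_joint_positions(): joint angles.
- arm.read_dq(): joint speeds.
- arm.read_effort(): joint torques, N m.
- arm.read_tool_pos(): TCP position.
- arm.read_eef_rot(): TCP orientation.
- arm.read_ft_force(): force on the tool from outside, world axes, zero at the start.
- arm.read_wrist_torque(): the same for the moment, N m.
- arm.read_opening(): opening from 0.0 (shut) to 1.0 (fully open).
- arm.read_finger_force(): force on a finger pad.
Only numpy, scipy, OpenCV 4.12 (cv2) and the standard library are available. Lean on these libraries where they do the work, as an engineer would, in place of code of your own. Each camera call takes 0.05 s, during which the arm holds its last target. There are 200 camera calls.

TASK

Take the module with the tongue on its base plate out of the black carrier tray and load it into the aluminium test nest: tongue under the nest's lip against the sprung pusher, base plate lying flat and square on the pocket floor, its tail end down inside the rear wall. Let go of it there, and leave the plain module, the steel cylinder and the small grey dish where they are.

Things in the scene. Friction and masses are not known exactly. Their poses are not given: they have to be found in the camera images.
- module: Module to load: bare aluminium, 0.3 kg, loose in one tray cavity (either). Base plate 100 x 70 x 8 mm (z 0..8) plus, at its -x end, a tongue 22 long, 40 wide, 6 thick (x -72..-50, z 0..6). On top a finned heat sink to grip: x -30..30, y -15..15, z 8..42. Two brass studs, 8 wide, 10 tall, at x 40, y +-22. Origin: centre of the plate's underside (without tongue); x points away from tongue, z up.
- plain_module: A bystander: similar aluminium module WITHOUT a tongue, base plate 90 x 70 x 8 mm, heat sink and studs alike, loose in the other tray cavity. Origin at the centre of its underside.
- tray: Black plastic carrier tray, fixed, 152 (x) x 188 (y) x 16 mm high, two open cavities centred at y = -45 and 45, each 136 x 82 mm, floor 5 mm up, narrowed to 54 mm at the -x end (x -68..-47). Modules lie with their -x ends to the tray's -x end. Origin: centre of its underside.
- nest: Test nest, aluminium walls on a grey base, fixed, x -100..70, y -55..55 mm, pocket floor at z = 14. Side walls at y = +-36.75 and rear wall at x = 50 rise 8 mm over the floor. At the -x end shoulders (from x = -57, 13 mm high) leave a recess 43.5 wide for the tongue, bridged by the lip. Origin: underside, below the centre of the seated plate; x points from lip to rear wall, z up.
- nest_seat (a point): Point on the nest's pocket floor, 14 mm above the table, where the module's origin lies when it is seated, tail against the rear wall. Axes as the nest's. The module cannot be lowered flat past the lip: the tongue has to go under it first, tail raised, pushing the sprung pusher back until the tail can go down inside the rear wall; the spring then holds the tail against that wall.
- nest_lip (a point): Middle of the lower edge of the dark steel lip bar, on the side facing the pocket: nest x = -60, 13 mm above the pocket floor. The bar spans nest x -75..-60 and is 6 mm thick (top 19 mm above the floor). Axes as the nest's.
- pusher (a joint): Travel (m) of the brass sprung pusher under and behind the lip: 0 free, with its face at nest x = -69; grows as it is pushed towards the nest's -x end, stop at 0.012. Spring 3 N plus 1 N per mm. About 0.003 with the module seated.
- attenuator: Bystander: plain steel cylinder, 34 mm diameter, 50 mm tall, standing. Origin at its underside.
- dish: Bystander: small grey dish, 64 mm diameter, 30 mm high. Origin at its underside.
Mind the look-alikes: they are no part of the job. Leave any purple look-alike of the module alone.

How it is judged:
By the outcome, as a careful person would: the job done as asked, in the order asked, and still so for the second after the job is handed in, with the robot touching nothing.
It also fails if it takes over 45 s, if anything falls off the work surface, if the arm or the gripper's body presses on something with over 40 N, if the wrist force passes 120 N, or if a joint passes its speed limit or range.

## Working session

There is one attempt and no reset: what is moved stays moved. The work goes in short steps, each a Python script; the robot and the scene stay as the last script left them, time stands still between calls to the robot, and variables do not carry over. Pictures are saved under pics/ and viewed, at most 10 in all, crops included, and the job is handed in when it is done.

```bash
ls; mkdir -p pics; python3 - <<'E'
from station import arm, snapshot, camera_info
import cv2,numpy as np
for n in("top","side"):
    cv2.imwrite(f"pics/{n}0.png",snapshot(n)); c=camera_info(n)
    R=np.array(c["R"]);print(n,c["fx"],c["cx"],c["cy"],R.round(3).tolist(),(-R.T@np.array(c["t"])).round(3))
print(arm.read_time(),arm.read_tool_pos(),arm.read_eef_rot())
E
```

```text
pics
top 620.1098609902818 325.71983598759823 244.12348369572686 [[-0.026, -1.0, -0.015], [-0.992, 0.027, -0.121], [0.122, 0.011, -0.993]] [0.391 0.06  1.266]
side 444.35632102463916 323.2762769612748 236.72401400432855 [[0.99, -0.137, 0.023], [-0.072, -0.642, -0.763], [0.119, 0.754, -0.646]] [ 0.409 -0.542  0.606]
0.1 [0.1849467  0.62256895 0.30283663] [ 1.43866919e-01  9.89596334e-01 -1.17618755e-03 -1.50477639e-04]
```

View pics/top0.png

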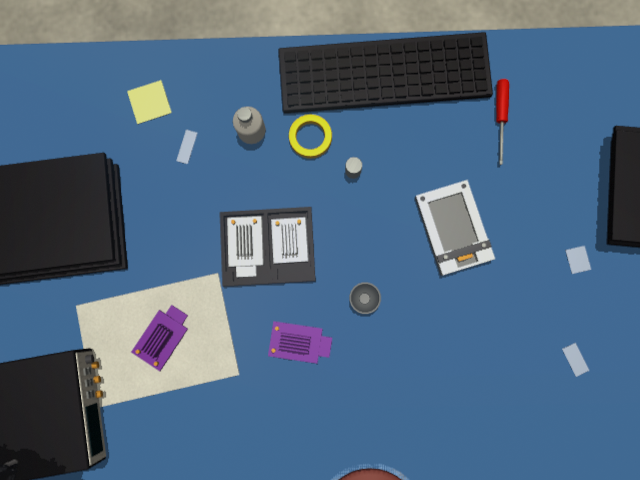

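View pics/side0.png

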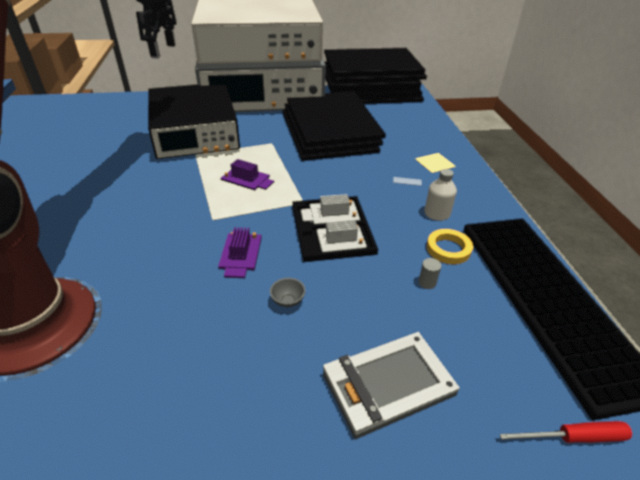

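The top view shows the tray at about (267,247). The tongued module is in its left cavity, with the tongue at (245,272). The nest is at (455,228) with its lip at (460,252). I'll enlarge both for measurement.

```bash
python3 - <<'E'
import cv2,numpy as np
t=cv2.imread("pics/top0.png");s=cv2.imread("pics/side0.png")
def c(im,x,y,w,h,f): return cv2.resize(im[y:y+h,x:x+w],None,fx=f,fy=f,interpolation=cv2.INTER_CUBIC)
a=c(t,212,200,105,95,4); a2=c(t,408,174,95,105,4)  # 420x380, 380x420
o=np.zeros((420,800,3),np.uint8); o[:380,:420]=a; o[:,420:800]=a2
cv2.imwrite("pics/c1.png",o)
b=c(s,285,190,100,75,4); b2=c(s,315,325,150,110,2.6)
o=np.zeros((300,800,3),np.uint8); o[:300,:400]=b; o[:b2.shape[0],400:400+b2.shape[1]]=b2[:300]
cv2.imwrite("pics/c2.png",o)
E
```

```text
(no output)
```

View pics/c1.png

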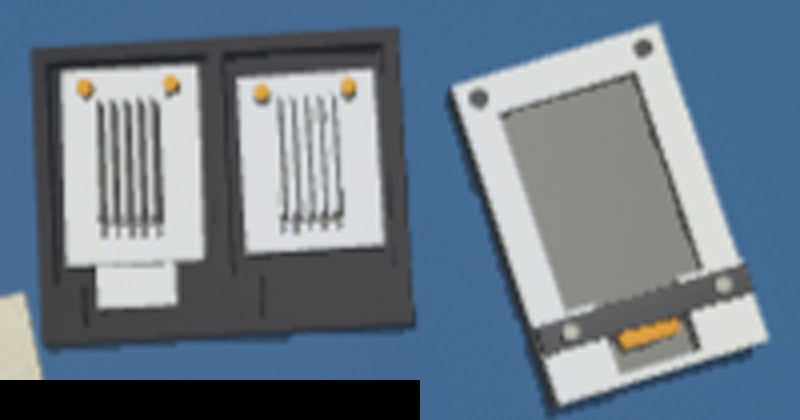

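View pics/c2.png

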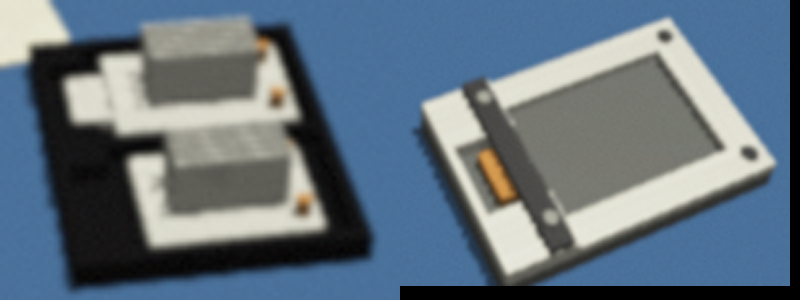

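The crops give the plate, tongue and nest corners clearly. I'll fit both poses from them, using each camera separately and then both together.

```bash
cat > fit.py <<'E'
import numpy as np
from scipy.optimize import least_squares
from station import camera_info
C={n:camera_info(n) for n in("top","side")}
def proj(n,P):
    c=C[n]; q=np.asarray(P)@np.array(c["R"]).T+np.array(c["t"])
    return np.c_[c["fx"]*q[:,0]/q[:,2]+c["cx"],c["fy"]*q[:,1]/q[:,2]+c["cy"]]
def place(p,P):
    c,s=np.cos(p[2]),np.sin(p[2]); P=np.array(P,float)/1000
    return np.c_[p[0]+c*P[:,0]-s*P[:,1],p[1]+s*P[:,0]+c*P[:,1],P[:,2]]
def fit(obs,p0):
    """obs: list of (cam, pts_mm(z above table), pixels)"""
    f=lambda p:np.concatenate([(proj(n,place(p,P))-px).ravel() for n,P,px in obs])
    return least_squares(f,p0,loss="soft_l1"),f
def px(u,off,f,du=0):
    return (np.array(u,float)-[du,0]+.5)/f-.5+off
E
cat > fit0.py <<'E'
from fit import *
mt=("top",[(50,35,13),(50,-35,13),(-50,-35,13),(-50,35,13),(-72,20,11),(-72,-20,11)],px([(60,70),(198,64),(205,261),(66,267),(97,308),(177,304)],[212,200],4))
ms=("side",[(-72,20,11),(-72,-20,11),(-50,-35,13),(50,-35,13),(-50,35,13)],px([(65,80),(72,124),(118,135),(301,118),(100,56)],[285,190],4))
tt=("top",[(76,94,16),(76,-94,16),(-76,-94,16),(-76,94,16)],px([(32,48),(398,28),(413,325),(45,343)],[212,200],4))
nt=("top",[(70,55,22),(70,-55,22),(-100,55,27),(-100,-55,27),(50,36.75,22),(50,-36.75,22)],px([(452,88),(660,24),(558,405),(768,341),(500,116),(637,74)],[408,174],4,420))
ns=("side",[(-100,55,27),(-100,-55,27),(70,55,22),(70,-55,22),(50,36.75,22),(50,-36.75,22)],px([(422,103),(505,277),(668,18),(776,165),(656,55),(723,150)],[315,325],2.6,400))
if __name__=="__main__":
  for nm,L in(("mod t",[mt]),("mod s",[ms]),("mod",[mt,ms]),("tray",[tt]),("nest t",[nt]),("nest s",[ns]),("nest",[nt,ns])):
    r,f=fit(L,[.5,0,0]); print(nm,r.x.round(4),f(r.x).round(1))
E
python3 fit0.py
```

```text
mod t [0.5559 0.2392 0.0205] [ 0.3  0.4 -0.2  0.3 -0.3 -0.4  0.1 -0.3  0.2 -0.  -0.2  0.1]
mod s [0.5545 0.2339 0.0266] [-0.1 -0.1  0.4 -0.2  0.  -0.2 -0.2  0.2 -0.1  0.4]
mod [0.5555 0.2385 0.0228] [ 0.6  0.6  0.1  0.4  0.2 -0.3  0.5 -0.1  0.6  0.2  0.3  0.2  0.1 -1.4
  0.6 -1.5  0.2 -1.6 -0.2 -1.1  0.2 -0.8]
tray [0.544  0.1933 0.0274] [ 0.1 -0.   0.2 -0.1  0.3 -0.2 -0.7  0.3]
nest t [ 0.5853 -0.1837  0.2675] [ 0.2 -0.1 -0.3  0.4  0.2  0.2  0.1  0.3 -0.2 -0.5 -0.  -0.3]
nest s [ 0.5848 -0.1873  0.2717] [-0.8  0.5  0.  -0.4  0.   0.4 -0.5  0.1  0.2 -1.4  1.3  0.3]
nest [ 0.5852 -0.1859  0.2709] [ 1.2  0.   0.6  0.4  1.5  0.3  1.3  0.2  0.8 -0.4  1.  -0.3 -0.7 -0.4
  0.  -1.6 -0.  -0.4 -0.6 -0.8  0.2 -2.2  1.2 -0.6]
```

The two cameras disagree by a few mm in y, but the nest-minus-module offset agrees between them (-0.423 top, -0.421 side). I'll pick the module up, then use it in the gripper as the calibration reference.

```bash
cat > rob.py <<'E'
import numpy as np
from scipy.spatial.transform import Rotation as Rt
from station import arm, snapshot
G=0.083      # TCP height above module underside in the grasp
FLIP=Rt.from_matrix([[-1,0,0],[0,1,0],[0,0,-1]])  # tool x=-module x, y=+y, z down
def tcp(p,yaw,pitch=0.,off=(0,0)):
    """module origin pose -> TCP pose; pitch>0 raises the tail; off: module origin in the tool's grip (x,y, module axes)"""
    R=Rt.from_euler("ZY",[yaw,-pitch])
    return np.asarray(p)+R.apply([-off[0],-off[1],G]),(R*FLIP).as_quat()
E
python3 - <<'E'
from rob import *
import cv2
P=[.5555,.237,.005]; yaw=.023
a,q=tcp(np.add(P,[0,0,.1]),yaw)
n,nq=tcp([.585,-.185,.06],.27,.14)
print(arm.ik(a,q),arm.ik(n,nq))
arm.movep(a,q); print(arm.read_time())
arm.move_gripper(.8)
a,q=tcp(P,yaw); arm.line_to(a,.12); print(arm.read_ft_force())
arm.move_gripper(0,effort=90); print(arm.read_opening(),arm.read_finger_force(),arm.read_time(),arm.read_ft_force())
a,q=tcp(np.add(P,[0,0,.09]),yaw); arm.line_to(a,.15)
print(arm.read_opening(),arm.read_time(),arm.read_ft_force(),arm.read_tool_pos()-a)
a,q=tcp([.585,-.185,.1],.27); arm.movep(a,q)
print(arm.read_time(),arm.read_joint_positions(),arm.read_tool_pos()-a,arm.read_finger_force())
for n in("top","side"): cv2.imwrite(f"pics/{n}1.png",snapshot(n))
def c(im,x,y,w,h,f): return cv2.resize(im[y:y+h,x:x+w],None,fx=f,fy=f,interpolation=cv2.INTER_CUBIC)
t=cv2.imread("pics/top1.png");s=cv2.imread("pics/side1.png")
o=np.zeros((520,800,3),np.uint8); o[:520,:400]=c(t,400,154,100,130,4); o[:520,400:]=c(s,300,240,200,260,2)
cv2.imwrite("pics/c3.png",o)
E
```

```text
[-0.40502502  0.67190412 -0.05622741  1.69081548  0.04974837  0.78026237
  1.1093756 ] [ 0.4348063   0.71445919 -0.19910621  1.80036186  0.11207658  0.52017299
  2.03804256]
2.075
[ 0.52418125 -0.10046355  0.55967704]
0.33701184273251383 89.65094089508057 3.8083 [-0.69636957 -0.85538751  6.03756802]
0.33530806267656504 4.5583 [-0.2721325  -0.4316356  -4.62725418] [-0.00094707 -0.00051231 -0.00131846]
6.1167 [ 0.37493131  0.69627296 -0.17863098  1.66382127  0.15726573  0.79567599
  1.97063859] [ 0.00064077  0.00250138 -0.00010085] 88.87971997261047Traceback (most recent call last):
  File "<stdin>", line 18, in <module>
ValueError: could not broadcast input array from shape (480,400,3) into shape (520,400,3)
```

```bash
python3 - <<'E'
from rob import *
import cv2
arm.pause(.3); a,q=tcp([.585,-.185,.1],.27); print(arm.read_tool_pos()-a, arm.read_tool_pos(), (Rt.from_quat(arm.read_eef_rot())*FLIP.inv()).as_matrix().round(4).tolist())
for n in("top","side"): cv2.imwrite(f"pics/{n}1.png",snapshot(n))
def c(im,x,y,w,h,f): return cv2.resize(im[y:y+h,x:x+w],None,fx=f,fy=f,interpolation=cv2.INTER_CUBIC)
t=cv2.imread("pics/top1.png");s=cv2.imread("pics/side1.png")
o=np.zeros((600,800,3),np.uint8); o[:520,:400]=c(t,400,154,100,130,4); o[:600,400:]=c(s,310,240,160,240,2.5)
cv2.imwrite("pics/c3.png",o)
E
```

```text
[1.38519029e-04 3.72054300e-04 5.12891330e-05] [ 0.58513852 -0.18462795  0.18305129] [[0.9636, -0.2673, -0.0001], [0.2673, 0.9636, 0.0001], [0.0001, -0.0001, 1.0]]
```

View pics/c3.png

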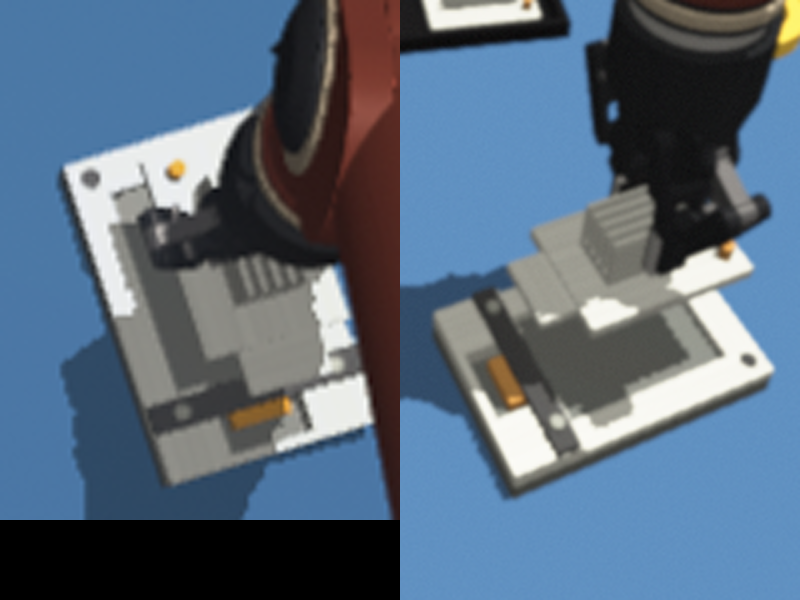

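The held module reads well in the side crop: tongue corners (508,264) and (541,325), plate corners (592,330), (755,267) and (532,236). In the top crop I can use tongue corners (250,395) and (325,372) and the stud at (177,170). Fitting it against the known tool pose gives each camera's bias.

```bash
cat > fit1.py <<'E'
from fit import *
from fit0 import nt,ns
hs=("side",[(-72,20,106),(-72,-20,106),(-50,-35,108),(50,-35,108),(-50,35,108)],px([(508,264),(541,323),(592,329),(754,266),(532,237)],[310,240],2.5,400))
ht=("top",[(-72,20,106),(-72,-20,106),(-50,35,108),(40,22,118)],px([(250,395),(325,372),(203,362),(177,169)],[400,154],4))
for nm,h,n in(("side",hs,ns),("top",ht,nt)):
    r,f=fit([h],[.58,-.18,.27]); rn,_=fit([n],[.58,-.18,.27])
    b=r.x-[.5851,-.1846,.2706]; c,s=np.cos(.27),np.sin(.27)
    print(nm,r.x.round(4),f(r.x).round(1),"bias in module axes",(c*b[0]+s*b[1]).round(4),(-s*b[0]+c*b[1]).round(4),b[2].round(4))
    d=rn.x-r.x; print("  nest minus held module, module axes",(c*d[0]+s*d[1]).round(4),(-s*d[0]+c*d[1]).round(4),d[2].round(4))
E
python3 fit1.py
```

```text
side [ 0.5843 -0.1873  0.2768] [-0.4 -0.   0.3  0.1  0.7  0.4 -0.   0.4 -0.6 -3.5] bias in module axes -0.0015 -0.0024 0.0062
  nest minus held module, module axes 0.0005 -0.0001 -0.0051
top [ 0.5845 -0.1822  0.2586] [-0.6  0.5  1.   0.2  0.1 -0.4 -0.4 -0.3] bias in module axes 0.0001 0.0025 -0.012
  nest minus held module, module axes 0.0003 -0.0016 0.009
```

Averaging the two cameras puts the seat about 0.4 mm in x and -0.6 mm in y from the held module, with yaw 0.270. I'll go in tilted with a force check at each step.

```bash
cat >> rob.py <<'E'
SEAT=[.5857,-.1851,.014]; YAW=.270
import json
NR=lambda:Rt.from_euler("z",YAW)
def tip(x,z,pitch,dy=0.,dyaw=0.):
    """TCP pose with the tongue's lower front edge at nest x,z (mm, z over floor), shifted dy mm"""
    o=np.array([x+72*np.cos(pitch),dy,z+72*np.sin(pitch)])/1000
    return tcp(SEAT+NR().apply(o),YAW+dyaw,pitch)
def go(x,z,pitch,v=.05,dy=0.,dyaw=0.,wait=.1):
    a,q=tip(x,z,pitch,dy,dyaw); arm.line_to(a,v,ori=q); arm.pause(wait)
    F=NR().inv().apply(arm.read_ft_force()-np.array(json.load(open("base.json"))))
    e=NR().inv().apply(arm.read_tool_pos()-a)*1000
    print(f"x{x} z{z} p{pitch:.3f} F",F.round(1),"err",e.round(1),"M",NR().inv().apply(arm.read_wrist_torque()).round(2),"t",round(arm.read_time(),2)); return F
E
python3 - <<'E'
from rob import *
json.dump([0,0,0],open("base.json","w"))
go(-50,50,.14,.12,wait=.3)
json.dump(list(map(float,arm.read_ft_force())),open("base.json","w"))
go(-50,12,.14,.1)
for x,z in((-50,2.5),(-55,2.5),(-59,2.5),(-63,2.5),(-66,2.5)):
    F=go(x,z,.14,.05)
    if max(abs(F))>8: print("stop");break
E
```

```text
x-50 z50 p0.140 F [ 0.1 -1.  -4.8] err [0.7 0.1 0.7] M [-0.03  0.24  0.05] t 7.31
x-50 z12 p0.140 F [0.  1.4 2.3] err [ 0.6 -0.3  0.8] M [-0.    0.27 -0.01] t 7.94
x-50 z2.5 p0.140 F [-0.3  0.6  0.9] err [ 0. -0. -0.] M [-0.04  0.28  0.03] t 8.38
x-55 z2.5 p0.140 F [-0.3  1.5  1.3] err [-0.  -0.1  0.1] M [0.01 0.21 0.01] t 8.73
x-59 z2.5 p0.140 F [-0.1  1.9  2.5] err [ 0.  -0.1  0. ] M [ 0.01  0.29 -0.03] t 9.08
x-63 z2.5 p0.140 F [-0.3  0.9  0.2] err [ 0.  -0.1  0. ] M [0.01 0.26 0.09] t 9.43
x-66 z2.5 p0.140 F [0.2 0.4 0.7] err [ 0.  -0.1  0. ] M [-0.01  0.22 -0.01] t 9.78
```

```bash
python3 - <<'E'
from rob import *
for x in(-69,-71,-73,-75,-76):
    F=go(x,2.5,.14,.04)
    if abs(F[0])>16 or abs(F[1])>8 or abs(F[2])>10: print("stop");break
import cv2
s=snapshot("side"); cv2.imwrite("pics/c4.png",cv2.resize(s[300:450,310:480],None,fx=4.5,fy=4,interpolation=cv2.INTER_CUBIC))
E
```

```text
x-69 z2.5 p0.140 F [2.9 2.1 1. ] err [1.1 0.1 0.4] M [ 0.07 -0.43 -0.05] t 10.13
x-71 z2.5 p0.140 F [5.2 1.6 0.8] err [1.1 0.1 0.4] M [ 0.19 -0.96 -0.  ] t 10.48
x-73 z2.5 p0.140 F [5.6 1.7 1.7] err [1.7 0.1 0.6] M [ 0.23 -1.19 -0.01] t 10.83
x-75 z2.5 p0.140 F [8.3 1.8 0.4] err [2.5 0.2 0.8] M [ 0.21 -1.47  0.02] t 11.18
x-76 z2.5 p0.140 F [7.3 1.5 0.7] err [2.9 0.2 0.9] M [ 0.19 -1.61  0.04] t 11.53
```

View pics/c4.png

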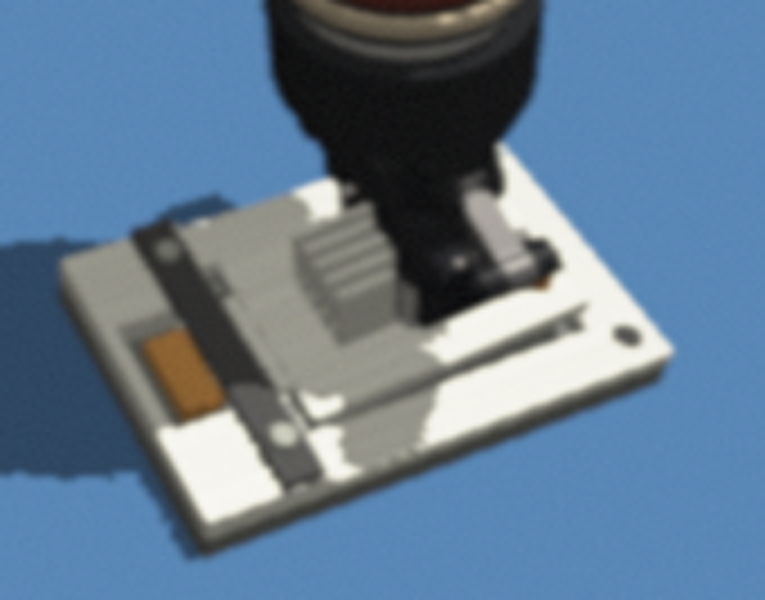

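The tongue is under the lip and the pusher is moving back, at about 8 N with roughly 3 mm of arm compliance. Next I push a bit further, then lower the tail step by step.

```bash
python3 - <<'E'
from rob import *
ok=True
for x,z,p in((-78,2.,.14),(-80,2.,.14),(-80,1.5,.11),(-80,1.,.08),(-80,1,.06),(-80,.5,.04),(-80,.3,.02),(-80,0,.01),(-80,0,0)):
    F=go(x,z,p,.04)
    if abs(F[0])>22 or abs(F[1])>10 or abs(F[2])>12: print("stop");break
print(Rt.from_quat(arm.read_eef_rot()).inv().__mul__(Rt.from_quat(tip(x,z,p)[1])).as_rotvec().round(4))
E
```

```text
x-78 z2.0 p0.140 F [8.8 1.9 1.8] err [3.8 0.2 1.4] M [ 0.27 -1.74  0.01] t 11.93
x-80 z2.0 p0.140 F [9.1 2.1 0.2] err [4.6 0.3 1.6] M [ 0.2  -1.97 -0.04] t 12.28
x-80 z1.5 p0.110 F [9.3 2.3 1.8] err [4.7 0.3 1.9] M [ 0.36 -1.88 -0.02] t 12.63
x-80 z1.0 p0.080 F [8.4 2.3 4.5] err [4.9 0.3 2.2] M [ 0.36 -1.76 -0.04] t 12.98
x-80 z1 p0.060 F [7.8 3.  4.5] err [4.9 0.3 2.2] M [ 0.37 -1.78 -0.01] t 13.33
x-80 z0.5 p0.040 F [9.3 2.5 5. ] err [4.9 0.3 2.3] M [ 0.32 -1.77 -0.08] t 13.68
x-80 z0.3 p0.020 F [9.4 2.3 5.5] err [4.9 0.3 2.2] M [ 0.3  -1.72 -0.08] t 14.03
x-80 z0 p0.010 F [9.3 2.2 5.6] err [4.9 0.3 2.2] M [ 0.3  -1.78 -0.02] t 14.38
x-80 z0 p0.000 F [9.5 1.3 4.5] err [4.8 0.3 2.1] M [ 0.32 -1.77 -0.  ] t 14.73
[-0.0023  0.0113  0.0017]
```

```bash
python3 - <<'E'
from rob import *
for x,z,p in((-80,-1,-.01),(-80,-2,-.015),(-80,-3,-.015)):
    F=go(x,z,p,.04)
    if abs(F[0])>22 or abs(F[1])>10 or abs(F[2])>15: print("stop");break
print((Rt.from_quat(arm.read_eef_rot()).inv()*Rt.from_quat(tip(0,0,0)[1])).as_rotvec().round(4))
import cv2
s=snapshot("side"); t=snapshot("top")
f=lambda im:cv2.resize(im,(400,400),interpolation=cv2.INTER_CUBIC)
cv2.imwrite("pics/c5.png",np.hstack([f(s[300:450,315:465]),f(t[165:285,400:520])]))
E
```

```text
x-80 z-1 p-0.010 F [7.6 2.4 9.1] err [4.4 0.  2.8] M [ 0.55 -1.54  0.  ] t 15.08
x-80 z-2 p-0.015 F [ 4.5  3.  16.2] err [4.3 0.  4.1] M [ 0.91 -1.35  0.  ] t 15.43
stop
[-0.0026 -0.0043  0.0004]
```

View pics/c5.png

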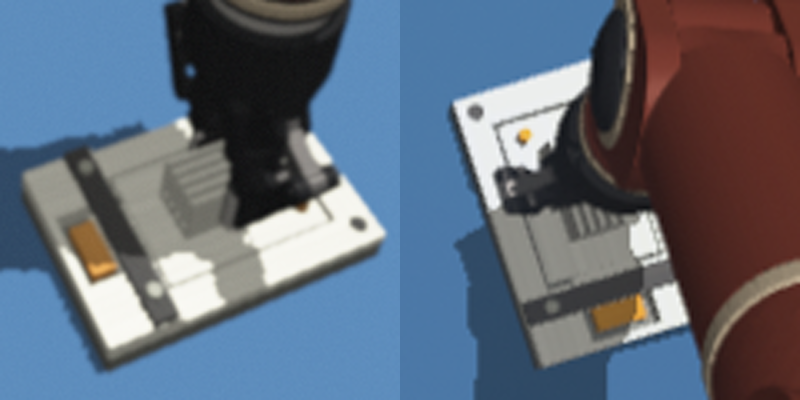

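The plate now sits flush with the walls on every visible side, so it is on the floor. I'll ease the pusher off until the tail meets the rear wall, then let go.

```bash
python3 - <<'E'
from rob import *
for x in(-78,-76,-74,-73):
    F=go(x,-1,-.01,.04)
    if F[0]<2: break
arm.move_gripper(.8); arm.pause(.2)
print(arm.read_opening(),arm.read_ft_force())
a=arm.read_tool_pos(); arm.line_to([a[0],a[1],.25],.12)
j=arm.read_joint_positions().copy(); print(j.round(2)); j[0]-=.9 if False else -.7; arm.move_j(j)
print(arm.read_time())
import cv2
s=snapshot("side"); t=snapshot("top"); cv2.imwrite("pics/s6.png",s); cv2.imwrite("pics/t6.png",t)
f=lambda im:cv2.resize(im,(400,400),interpolation=cv2.INTER_CUBIC)
cv2.imwrite("pics/c6.png",np.hstack([f(s[300:450,315:465]),f(t[165:285,400:520])]))
E
```

```text
x-78 z-1 p-0.010 F [7.2 2.  9.7] err [4.1 0.  2.8] M [ 0.51 -1.52 -0.  ] t 15.88
x-76 z-1 p-0.010 F [ 3.2  2.6 12.2] err [2.3 0.  2.7] M [ 0.71 -1.    0.04] t 16.23
x-74 z-1 p-0.010 F [-0.2  3.  15.8] err [ 0.6 -0.   2.7] M [ 0.75 -0.52  0.08] t 16.58
0.8033141480764476 [0.42017064 1.11736182 0.35148265]
[ 0.37  0.62 -0.17  1.6   0.13  0.95  2.  ]
20.2417
```

View pics/c6.png

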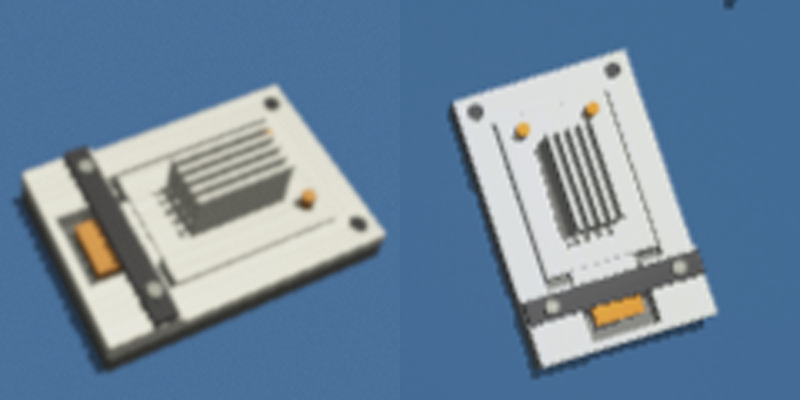

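The module is seated: there are even gaps along both sides, no step or shadow at the tail, and the tongue is under the lip. A quick numeric check on the studs before handing in.

```bash
python3 - <<'E'
from fit import *; from fit0 import nt
r,_=fit([nt],[.58,-.18,.27])
o=px([(522,129),(592,107)],[400,165],400/120,400)
for z in(32,40): print(z,(proj("top",place(r.x,[(40,22,z),(40,-22,z)]))-o).round(2))
import cv2
a=cv2.imread("pics/top0.png").astype(int);b=cv2.imread("pics/t6.png")
for n,(x,y,w,h) in dict(plain=(267,205,48,80),att=(340,150,28,35),dish=(345,280,40,40)).items(): print(n,abs(a-b)[y:y+h,x:x+w].mean())
E
```

```text
32 [[0.43 0.45]
 [0.22 0.78]]
40 [[ 1.08 -0.29]
 [ 1.01 -0.  ]]
plain 1.105642361111111
att 1.3894557823129252
dish 1.2002083333333333
```

```bash
python3 -c "
from station import ticket,arm
print(ticket.finish_job(),arm.read_time())"
```

```text
the job is handed in; nothing more can be done
the job is handed in; nothing more can be done
```

The tongued module is loaded in the test nest and released: tongue under the lip against the pusher, plate looking flat, and tail down inside the rear wall. The plain module, cylinder and dish look unmoved, and I handed the job in at about 20 s on the robot's clock; no verdict came back.

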